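# Clamp the stained-glass panel and hold the indexing knob at the third stop

### The job

The round stained-glass panel is already loaded on the blue indexing jig. Press the red-handled clamp fully down, and only then turn the orange index knob clockwise (seen from above), counting the clicks, to the third stop without overrunning it. Finish while still gripping the knob at the third stop, because it springs back when let go, and leave the solder spool, flux jar and foil roll where they are.

Things in the scene. Friction and masses are not known exactly. Their poses are not given: they have to be found in the camera images.
- jig: fixed blue housing with bare metal top, 200 (x) x 340 (y) x 42 mm high; origin at the centre of its underside, on the table. In its frame: knob axis x -20, y -100; turntable with glass panel (radius 72, top 60 mm above the table) centred x 0, y 75; clamp hinge x 85, y 75, 85 above the table. Stands at a yaw within about 0.4 rad of square; does not move
- clamp (a joint): hold-down clamp: steel arm hinged about the jig's y axis, red cross-bar handle 125 mm from the hinge. Rad: 0 = fully down (arm level towards jig -x, pad on the panel, firm end stop), grows as it rises. Starts at 0.6 to 1.05 and stays where left (stiff hinge, 1 to 3 N at the handle moves it). Push the handle down from above, following its arc
- clamp_handle (a point): centre of the clamp's red cross-bar, a round bar 16 mm thick and 60 mm long, lying level along the jig's y axis; 85 mm above the table when the clamp is down
- clamp_hinge (a point): the clamp's hinge axis, fixed on the jig; the handle moves on a circle of 125 mm radius about it, in the jig's x-z plane; at value a the handle lies 125*cos(a) mm to the jig's -x and 125*sin(a) mm above it
- index_knob (a joint): index knob, rad: 0 = rest stop, where it starts; grows turning clockwise seen from above. A stop (click) every 24 deg: first 0.419, second 0.838, third 1.257, up to 2.09. Resistance peaks at about 0.24 N m half way between stops and drops to about 0.03 N m at each stop; a return spring drives it back to 0 when let go. The panel's turntable turns with it, one to one
- knob_grip: orange bar on the index knob, 50 (x, along the bar) x 14 (y) x 36 mm high; origin on the knob's upright axis at the bar's underside, 52 mm above the table (top at 88). At rest its x is parallel to the jig's x. White line on its top points to ticks on the jig, one per stop, rest stop first; the third stop's is green. Black disc, 31 mm radius, below it. Pinch across the 14 mm from above
- solder_spool: white solder spool standing on its flange, 56 mm diameter, 36 mm high, in front of the jig; origin at the centre of its underside; leave alone
- flux_jar: amber jar with a black cap, 52 mm diameter, 60 mm high, left of the jig; origin at the centre of its underside; leave alone
- foil_roll: flat copper-foil roll, 72 mm diameter, 12 mm high, right of the jig; origin at the centre of its underside; leave alone

How it is judged:
By the outcome, as a careful person would: the job done as asked, in the order asked, and still so for the second after the job is handed in, while the arm keeps its last pose, push and grip.
It also fails if it takes over 54 s, if anything falls off the work surface, if the arm or the gripper's body presses on something with over 40 N, if the wrist force passes 120 N, or if a joint passes its speed limit or range.

### The arm

A 6-joint arm with a two-finger parallel gripper is mounted at the origin on the work surface. World frame = base frame: x ahead of the robot, y to its left, z up, the work surface at z = 0. Lengths are in m, angles in degrees, forces in N, time in s.
With the tool pointing down it reaches from about 0.3 to 0.875 m from the base axis. Payload 6.4 kg.
Tool frame: the origin (TCP) lies at the very end of the fingers, on their centre line; the grasp point (between the pads) lies 19 mm behind it (arm.pinch_z is the distance from the TCP to the grasp point, in m); z points along the fingers, y is the line along which they close (so a half turn about z gives the same grasp; the last joint's range is limited). The gripper opens to 85 mm and grips with 20 to 120 N. Pads are 22 mm wide; open, the fingers measure 114 mm over their backs; the gripper's body (76 mm by 85 mm) begins 54 mm behind the grasp point. The pads swing forward as they close: fully open they stand 13 mm farther back than shut.
Start: joints at [53.726, 10.359, 92.074, -0, 77.567, -11.82], TCP at [0.238, 0.523, 0.231] pointing down, gripper open.
Joint ranges: [-171.53, 171.53], [-51.25, 118.39], [17.06, 147.69], [-65.23, 245.23], [0, 150.52], [-178.68, 178.68]. Speed limits (degrees/s): [147.25, 147.25, 172.46, 180, 180, 180].

### API

Orientations are given as [roll, pitch, yaw] about the fixed x, y, z axes, in that order (R = Rz(yaw) Ry(pitch) Rx(roll)).
In Python, from plant import arm gives the robot as it stands. The module is installed in compiled form; this text tells all that it offers. Calls block until the motion is done:
- arm.move_pose(position, orientation): joint-space move of the TCP to a pose.
- arm.move_linear(position, speed=0.15, rot=None, until_force=None): straight line of the TCP; rot=None keeps the orientation; speed is the mean speed in m/s. With until_force (N) it stops when the force on the tool has changed by that much, and returns True; else False.
- arm.move_j(angles): joint-space move.
- arm.command_gripper(opening, effort=None): opening from 0.0 (shut) to 1.0 (fully open); effort is the grip in N (None keeps the last); returns when the fingers have stopped.
- arm.sleep(seconds).
- arm.solve_ik(position, orientation): joint angles nearest the present ones, or None.
- arm.snapshot(name): name is "side" or "top" or "wrist"; returns a dict with "img" (400x640x3 uint8, blue, green, red), "z_map" (400x640 float32, m along the optical axis (not along the pixel's ray), 0 where there is no reading), "fovy" (degrees; the focal length in pixels is half the picture's height over the tangent of half this angle, whatever the lens; pixels are square), "cx", "cy" (the principal point, pixels), "view" (4x4, takes a point from world to camera coordinates); the wrist camera has in their place "mount" (4x4, takes a point from camera to tool coordinates, whose origin is the TCP and whose axes are the flange's). Camera axes: x right, y up, looking along -z (the intrinsics and any distortion apply to the point x, -y, -z); pixel columns grow to the right and rows downward; lengths in m; the calibration is good to about 2 mm. A picture is of the moment at which its call begins: read the wrist's pose just before it.
A pose or a line that the arm cannot do raises arm.Unreachable and nothing moves.
- arm.finish_job(): hands the job in; it is judged then, once.
Readings, each from a call of its own:
- arm.get_time(): time.
- arm.get_joints(): joint angles.
- arm.get_joint_velocities(): joint speeds.
- arm.get_joint_torque(): joint torques, N m.
- arm.get_ee_pos(): TCP position.
- arm.get_tcp_rot(): TCP orientation.
- arm.get_force(): force on the tool from outside, world axes, zero at the start.
- arm.get_ft_torque(): the same for the moment, N m.
- arm.get_opening(): opening from 0.0 (shut) to 1.0 (fully open).
- arm.get_grip_force(): force on a finger pad.
Only numpy, scipy, OpenCV 4.12 (cv2) and the standard library are available. Lean on these libraries where they do the work, as an engineer would, in place of code of your own. Each camera call takes 0.05 s, during which the arm holds its last target. There are 200 camera calls.

## Working session

There is one attempt and no reset: what is moved stays moved. The work goes in short steps, each a Python script; the robot and the scene stay as the last script left them, time stands still between calls to the robot, and variables do not carry over. Pictures are saved under pics/ and viewed, at most 10 in all, crops included, and the job is handed in when it is done.

```bash
mkdir -p pics
cat > h.py <<'E'
import numpy as np, cv2
from plant import arm
def snap(n,save=None):
    s=arm.snapshot(n)
    if save: cv2.imwrite('pics/'+save,s['img'])
    return s
def f(s): return 200/np.tan(np.radians(s['fovy'])/2)
def unproj(s,u,v,T,plane=None,d=None):
    # T camera->world
    r=np.array([(u-s['cx'])/f(s),-(v-s['cy'])/f(s),-1.])
    R=T[:3,:3];o=T[:3,3];w=R@r
    t=d if d is not None else (plane-o[2])/w[2]
    return o+t*w
E
python3 - <<'E'
from h import *
a=snap('top','top.png');b=snap('side','side.png')
for s in(a,b):
    print({k:(v if k!='view' else np.round(v,3).tolist()) for k,v in s.items() if k not in('img','z_map')}, np.mean(s['z_map']>0))
print(arm.get_time(),arm.pinch_z,arm.get_tcp_rot())
E
```

```text
{'fovy': 46.99445099497115, 'cx': 314.4468599450036, 'cy': 197.78628179109342, 'view': [[0.027, -1.0, -0.002, 0.043], [0.997, 0.027, 0.067, -0.599], [-0.067, -0.004, 0.998, -1.113], [0.0, 0.0, 0.0, 1.0]]} 0.9959140625
{'fovy': 45.88669957646874, 'cx': 320.0786274230912, 'cy': 198.92909803472648, 'view': [[0.998, -0.057, 0.009, -0.597], [0.035, 0.715, 0.698, -0.097], [-0.046, -0.697, 0.716, -1.244], [0.0, 0.0, 0.0, 1.0]]} 0.995921875
0.1 0.0187 [-1.79908903e+02 -1.57613670e-02  1.55547995e+02]
```

View pics/top.png

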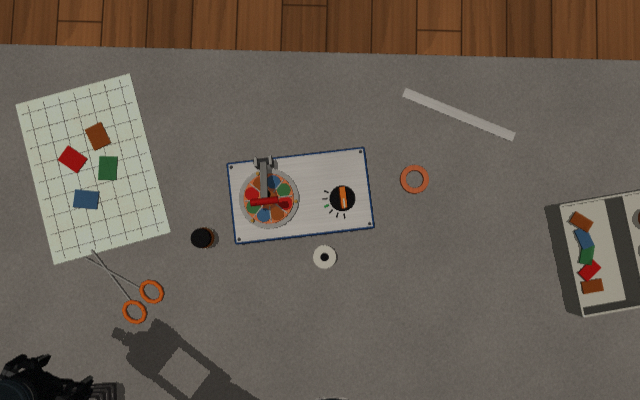

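View pics/side.png

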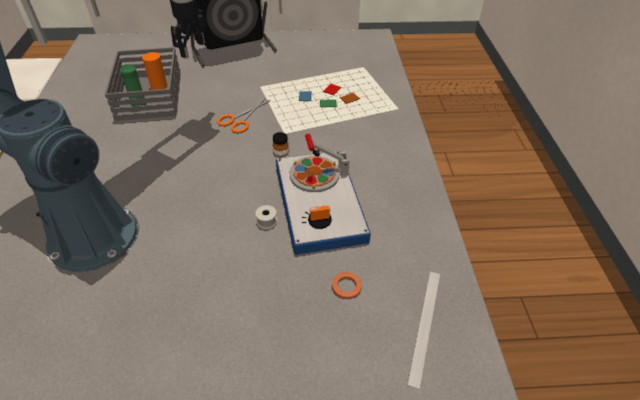

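The top view shows the jig spanning columns 228–374 and rows 148–243, with the red handle near (269,201) and the orange bar near (342,197). The side view shows the handle raised near (310,142) and the bar near (319,213).

Run:
```python
from h import *
a=snap('top');b=snap('side')
def mask(s,lo,hi,roi):
    h=cv2.cvtColor(s['img'],cv2.COLOR_BGR2HSV);m=cv2.inRange(h,lo,hi)
    r=np.zeros_like(m);x0,y0,x1,y1=roi;r[y0:y1,x0:x1]=m[y0:y1,x0:x1];return r
Ta=np.linalg.inv(a['view']);Tb=np.linalg.inv(b['view'])
# jig outline
m=mask(a,(100,120,40),(125,255,255),(220,140,385,250))
c=cv2.convexHull(np.vstack([k for k in cv2.findContours(m,0,1)[0]]))
box=cv2.boxPoints(cv2.minAreaRect(c))
P=np.array([unproj(a,u,v,Ta,plane=.042) for u,v in box])
print('box',np.round(box,1).tolist(),np.round(P,4).tolist(),'ctr',P.mean(0),'sides',np.linalg.norm(np.diff(P,axis=0),axis=1))
for i in range(2):
    d=P[i+1]-P[i];print('edge yaw',np.degrees(np.arctan2(d[1],d[0])))
# knob
for s,T,roi,n in((a,Ta,(325,180,360,215),'top'),(b,Tb,(300,200,340,230),'side')):
    m=mask(s,(5,150,120),(18,255,255),roi);v,u=np.nonzero(m);z=np.median(s['z_map'][v,u])
    print('knob',n,len(u),u.mean(),v.mean(),cv2.minAreaRect(np.c_[u,v].astype(np.float32)),unproj(s,u.mean(),v.mean(),T,plane=.088),unproj(s,u.mean(),v.mean(),T,d=z))
for s,T,roi,n in((a,Ta,(245,192,295,210),'top'),(b,Tb,(302,130,320,152),'side')):
    m=mask(s,(0,190,90),(4,255,255),roi)|mask(s,(175,190,90),(180,255,255),roi)
    k=max(cv2.findContours(m,0,1)[0],key=cv2.contourArea);q=np.zeros_like(m);cv2.drawContours(q,[k],-1,255,-1)
    v,u=np.nonzero(q);z=np.median(s['z_map'][v,u])
    print('handle',n,len(u),cv2.minAreaRect(k),unproj(s,u.mean(),v.mean(),T,d=z))
```

```text
box [[225.1999969482422, 163.10000610351562], [364.3999938964844, 146.5], [374.0, 227.60000610351562], [234.89999389648438, 244.1999969482422]] [[0.6748, 0.2779, 0.042], [0.7245, -0.059, 0.042], [0.5283, -0.0862, 0.042], [0.4795, 0.2469, 0.042]] ctr [0.60174713 0.09489613 0.042     ] sides [0.34058842 0.19804992 0.33655638]
edge yaw -81.61081578057328
edge yaw -172.129580062435
knob top 95 342.6842105263158 195.66315789473686 ((342.8538513183594, 196.83078002929688), (20.217662811279297, 5.457528114318848), 82.87498474121094) [ 0.59977756 -0.00643811  0.088     ] [ 0.59975994 -0.00642436  0.08823972]
knob side 204 320.05392156862746 212.65196078431373 ((319.75, 212.24996948242188), (11.7379732131958, 19.516149520874023), 81.8698959350586) [ 0.59597555 -0.02673184  0.088     ] [ 0.59674852 -0.01508897  0.07532514]
handle top 348 ((267.8157043457031, 200.0665283203125), (47.20386505126953, 13.728845596313477), 6.709836959838867) [0.58159463 0.16337055 0.16545273]
handle side 75 ((309.3000183105469, 141.89999389648438), (17.076295852661133, 4.427187919616699), 71.56504821777344) [0.57731414 0.15633203 0.16820609]
```

```bash
cat >> h.py <<'E'
YAW=np.radians(8.0);C=np.array([.6017,.0949])
def J(x,y): return C+np.array([[np.cos(YAW),-np.sin(YAW)],[np.sin(YAW),np.cos(YAW)]])@[x,y]
E
python3 - <<'E'
from h import *
for y in(8,-172): print(y,[np.round(arm.solve_ik([.597,-.006,.06],[180,0,y-t]),1).tolist() for t in(0,24,48,72)if arm.solve_ik([.597,-.006,.06],[180,0,y-t]) is not None])
def tip(a,extra=0): return [*J(.085-.125*np.cos(a),.075),.085+.125*np.sin(a)+.008+extra]
arm.command_gripper(0.0,60)
arm.move_pose(tip(.68,.06),[180,0,8])
print(arm.get_time(),arm.get_ee_pos(),arm.get_joints())
print(arm.move_linear(tip(.60),speed=.05,until_force=1.0),arm.get_ee_pos(),arm.get_force())
for a in np.arange(.55,-.01,-.11):
    print(round(a,2),arm.move_linear(tip(a),speed=.08,until_force=14),np.round(arm.get_ee_pos(),4),np.round(arm.get_force(),1))
p=np.array(tip(0));p[2]-=.008
print(arm.move_linear(p,speed=.02,until_force=14),np.round(arm.get_ee_pos(),4),np.round(arm.get_force(),1),arm.get_time())
snap('top','top2.png');snap('side','side2.png')
cv2.imwrite('pics/c2.png',np.vstack([cv2.resize(cv2.imread('pics/top2.png')[130:260,210:400],None,fx=3,fy=2.2),cv2.resize(cv2.imread('pics/side2.png')[110:260,240:430],None,fx=3,fy=2)]))
E
```

```text
8 [[-12.0, 24.7, 95.4, -0.0, 59.8, 70.0], [-12.0, 24.7, 95.4, -0.0, 59.8, 94.0], [-12.0, 24.7, 95.4, -0.0, 59.8, 118.0], [-12.0, 24.7, 95.4, -0.0, 59.8, 142.0]]
-172 [[-12.0, 24.7, 95.4, 0.0, 59.8, -110.0], [-12.0, 24.7, 95.4, 0.0, 59.8, -86.0], [-12.0, 24.7, 95.4, 0.0, 59.8, -62.0], [-12.0, 24.7, 95.4, 0.0, 59.8, -38.0]]
2.7583 [0.57887715 0.16823313 0.23160944] [4.92687220e+00 1.38460826e+01 8.78892310e+01 1.74560115e-02
 7.82712587e+01 8.68294696e+01]
True [0.57263353 0.16655849 0.16869517] [-0.11493833  0.97943754 -0.52489705]
0.55 False [0.5692 0.1661 0.1573] [-0.8  0.3 -0.4]
0.44 False [0.5627 0.1652 0.1454] [-0.2 -0.   0.8]
0.33 False [0.5576 0.1645 0.1326] [-0.   0.2 -0.6]
0.22 False [0.5539 0.164  0.1194] [-0.2 -0.2  0.4]
0.11 False [0.5517 0.1636 0.1058] [0.9 1.4 0.3]
0.0 False [0.5523 0.1636 0.093 ] [1.1 0.9 1.7]
True [0.5524 0.1637 0.0928] [-2.4  0.   7. ] 6.0333
```

View pics/c2.png

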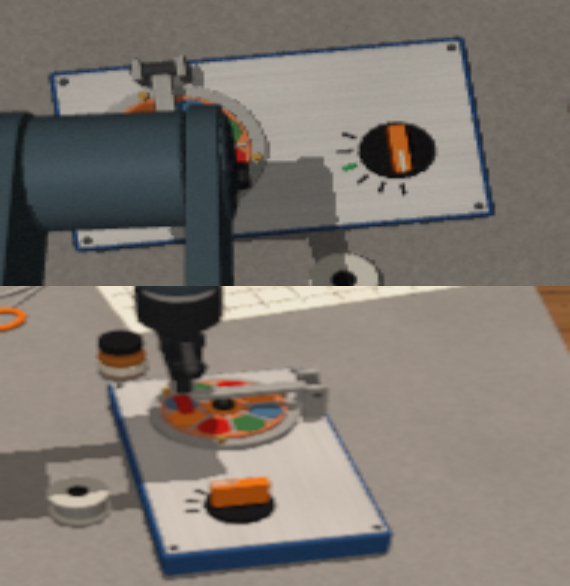

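The arm is down and level, with a firm stop felt at handle height 0.085. The white line is at its rest tick at the bottom of the knob, and the green tick lies clockwise of it, to the left. Next I'll retreat and look at the knob and clamp.

Run:
```python
from h import *
from scipy.spatial.transform import Rotation as R
arm.move_linear(np.array(arm.get_ee_pos())+[0,0,.1],speed=.2)
k=J(-.02,-.1)
arm.move_pose([*k,.20],[180,0,8])
arm.command_gripper(.7)
p=arm.get_ee_pos();r=arm.get_tcp_rot();s=snap('wrist','w1.png')
W=np.eye(4);W[:3,:3]=R.from_euler('xyz',r,degrees=True).as_matrix();W[:3,3]=p
T=W@s['mount']
h=cv2.cvtColor(s['img'],cv2.COLOR_BGR2HSV);z=s['z_map']
v,u=np.mgrid[:400,:640]
ray=np.stack([(u-s['cx'])/f(s),-(v-s['cy'])/f(s),-np.ones_like(u)],-1)*z[...,None]
X=ray@T[:3,:3].T+T[:3,3]
m=(cv2.inRange(h,(5,130,80),(20,255,255))>0)&(np.hypot(X[...,0]-k[0],X[...,1]-k[1])<.04)&(abs(X[...,2]-.088)<.006)
m=cv2.morphologyEx(m.astype(np.uint8),cv2.MORPH_CLOSE,np.ones((15,15)))
vv,uu=np.nonzero(m);print('n',len(uu),'z',np.median(X[vv,uu,2]))
Q=np.array([unproj(s,a,b,T,plane=.088) for a,b in zip(uu,vv)])[:,:2].astype(np.float32)
rc=cv2.minAreaRect(Q*1000);bp=cv2.boxPoints(rc);d=bp[1]-bp[0];print('bar',rc,np.degrees(np.arctan2(d[1],d[0])),'pred',k)
t=snap('top','top3.png');T2=np.linalg.inv(t['view']);h=cv2.cvtColor(t['img'],cv2.COLOR_BGR2HSV)
hp=J(-.04,.075)
ray=np.stack([(u-t['cx'])/f(t),-(v-t['cy'])/f(t),-np.ones_like(u)],-1)*t['z_map'][...,None]
X=ray@T2[:3,:3].T+T2[:3,3]
mm=((h[...,0]<4)|(h[...,0]>175))&(h[...,1]>180)&(np.hypot(X[...,0]-hp[0],X[...,1]-hp[1])<.035)&(X[...,2]>.07)
print('handle',mm.sum(),X[mm].mean(0),np.percentile(X[mm][:,2],[10,50,90]),'pred',hp,'time',arm.get_time(),'force',arm.get_force())
```

```text
n 701 z 0.08817185380211817
bar ((598.33154296875, -8.305556297302246), (48.89860534667969, 13.628993034362793), 7.590662002563477) -82.40945 pred [ 0.59581195 -0.00691027]
handle 146 [0.55140855 0.16279905 0.09179163] [0.08905472 0.09173273 0.0951539 ] pred [0.55165129 0.16360318] time 8.2167 force [ 1.10502405 -0.57843448 -0.81960316]
```

View pics/w1.png

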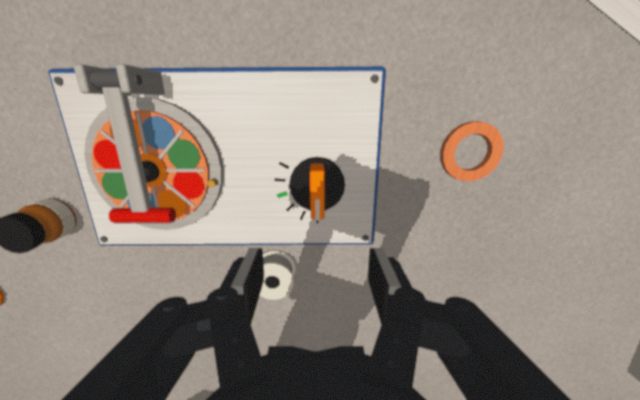

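The wrist view shows the clamp arm flat with the red handle at (142,215). The bar is at (317,190), at yaw 7.6°, and the green third tick is at (282,195). Next I'll grip the bar.

Run:
```python
from h import *
k=[.598,-.0075]
arm.move_pose([*k,.12],[180,0,7.6])
print(arm.move_linear([*k,.060],speed=.08,until_force=8),arm.get_ee_pos(),arm.get_force())
arm.command_gripper(0,60);arm.sleep(.2)
print(arm.get_opening()*85,arm.get_grip_force(),np.round(arm.get_force(),1),np.round(arm.get_ft_torque(),2),np.round(arm.get_ee_pos(),4),arm.get_tcp_rot(),arm.get_time())
```

```text
False [ 0.59837283 -0.00756318  0.06029218] [ 1.44208016 -0.07478695 -0.0571139 ]
12.795984102423335 59.17165696620941 [-2.1 -1.4  5.4] [-0.12  0.29  0.1 ] [ 0.5983 -0.0077  0.0606] [ 1.79976425e+02 -3.48878458e-02  7.60086489e+00] 10.2167
```

```bash
cat > rot.py <<'E'
from h import *
import sys
k=[.598,-.0075,.0605]
for t in map(float,sys.argv[1:]):
    t0=arm.get_time();arm.move_pose(k,[180,0,7.6-t])
    tz=[]
    for _ in range(3): tz.append(arm.get_ft_torque()); arm.sleep(.03)
    print(t,'yaw',round(7.6-arm.get_tcp_rot()[2],2),'T',np.round(np.mean(tz,0),3),'F',np.round(arm.get_force(),1),np.round(np.array(arm.get_ee_pos())-k,4),'grip',round(arm.get_grip_force(),1),round(arm.get_opening()*85,1),'t',round(arm.get_time(),2))
E
python3 rot.py 4 8 12 16 20 24
```

```text
4.0 yaw 3.9 T [-0.326 -0.114  0.089] F [ 0.6 -2.6  1.7] [ 0.0003 -0.0003  0.0001] grip 59.0 13.0 t 10.57
8.0 yaw 7.87 T [-0.563 -0.219  0.186] F [ 1.3 -4.6  1.5] [ 0.0003 -0.0003  0.0001] grip 59.1 13.0 t 10.92
12.0 yaw 11.82 T [-0.82  -0.269  0.231] F [ 1.5 -5.5  1.3] [ 0.0003 -0.0004  0.0001] grip 59.0 12.6 t 11.27
16.0 yaw 15.82 T [-0.865 -0.29   0.194] F [ 1.6 -4.7  1.4] [ 0.0003 -0.0005  0.0001] grip 59.0 12.8 t 11.62
20.0 yaw 19.84 T [-0.938 -0.217  0.079] F [ 1.6 -5.8  0.9] [ 0.0003 -0.0006  0.0001] grip 59.0 12.9 t 11.97
24.0 yaw 23.84 T [-0.975 -0.237  0.031] F [ 1.4 -5.2  1. ] [ 0.0002 -0.0007  0.0001] grip 59.0 13.0 t 12.32
```

The first click is clear: torque peaked at 0.23 N·m at 12° and fell to 0.03 at 24°.

```bash
python3 rot.py 30 36 42 48 54 60 66 70 72
```

```text
30.0 yaw 29.83 T [-1.054 -0.227  0.162] F [ 1.5 -7.   0.1] [ 0.0002 -0.0009  0.0001] grip 59.0 12.9 t 12.67
36.0 yaw 35.82 T [-1.18  -0.148  0.259] F [ 1.2 -8.1  1. ] [ 0.0001 -0.001   0.0001] grip 59.1 13.1 t 13.02
42.0 yaw 41.84 T [-1.245 -0.098  0.132] F [ 0.4 -7.9  2.2] [ 0.     -0.0012  0.0001] grip 59.1 13.1 t 13.37
48.0 yaw 47.84 T [-1.325 -0.046  0.025] F [ 0.1 -8.9  2.3] [-0.     -0.0013  0.0001] grip 59.1 13.1 t 13.72
54.0 yaw 53.83 T [-1.386  0.06   0.181] F [-1.7 -8.5  2.3] [-0.0002 -0.0014  0.0001] grip 59.2 12.8 t 14.07
60.0 yaw 59.82 T [-1.468  0.115  0.233] F [-0.6 -8.7  2.3] [-0.0003 -0.0015  0.0001] grip 59.3 13.0 t 14.42
66.0 yaw 65.83 T [-1.517  0.226  0.144] F [-1.  -8.8  3.5] [-0.0004 -0.0016  0.0001] grip 59.3 12.9 t 14.77
70.0 yaw 69.84 T [-1.568  0.257  0.036] F [ -2.4 -10.2   2.7] [-0.0005 -0.0016  0.0001] grip 59.3 12.7 t 15.12
72.0 yaw 71.85 T [-1.57   0.33   0.063] F [ -2.4 -10.    2.8] [-0.0005 -0.0017  0.0001] grip 59.3 13.0 t 15.47
```

That is the third torque minimum, at the third stop. I'll check the line against the green tick and the clamp before handing in.

Run:
```python
from h import *
arm.sleep(.3)
q=[arm.get_ft_torque()[2] for _ in range(1)]
for _ in range(8): arm.sleep(.03);q.append(arm.get_ft_torque()[2])
print(np.mean(q),np.std(q),7.6-arm.get_tcp_rot()[2])
w=snap('wrist','w4.png');s=snap('side')
cv2.imwrite('pics/c4.png',np.hstack([cv2.resize(w['img'],(480,300)),cv2.resize(s['img'][125:255,250:380],(300,300))]))
```

```text
0.0343334159582351 0.024601309470729315 71.8453856223289
```

View pics/c4.png

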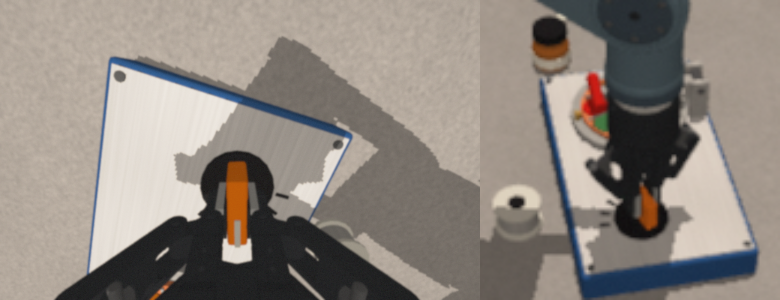

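The bar is held squarely between the fingers with its line end toward the ticks, and torque is at its 0.034 stop value. The jar and spool haven't moved. One depth check of the handle, then hand in.

Run:
```python
from h import *
t=snap('side');T2=np.linalg.inv(t['view']);h=cv2.cvtColor(t['img'],cv2.COLOR_BGR2HSV)
v,u=np.mgrid[:400,:640];hp=J(-.04,.075)
ray=np.stack([(u-t['cx'])/f(t),-(v-t['cy'])/f(t),-np.ones_like(u)],-1)*t['z_map'][...,None]
X=ray@T2[:3,:3].T+T2[:3,3]
m=((h[...,0]<4)|(h[...,0]>175))&(h[...,1]>180)&(np.hypot(X[...,0]-hp[0],X[...,1]-hp[1])<.04)&(X[...,2]>.07)
z=np.percentile(X[m][:,2],[10,50,90]);print(m.sum(),X[m].mean(0),z)
if z[1]<.096 and m.sum()>20: print(arm.finish_job(),arm.get_time())
```

```text
75 [0.55107289 0.15244076 0.08998197] [0.08461143 0.09055693 0.09389068]
the job is handed in; nothing more can be done
the job is handed in; nothing more can be done
```

I pressed the clamp fully down first, then turned the knob clockwise three clicks to the third stop (about 72°), and handed the job in still gripping it; the gripper hid the green tick, so I judged the stop by turn angle and torque.

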